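# Lay out the server spares on their shadow pads

### The job

Lay out the spares for the server: put the fan, the blower wheel, the heat sink and the memory module each on the pink foam pad that bears its black silhouette, lying flat, right way up, centred and squarely covering the mark. Set the parts down gently, do not drop them, and leave the screw jar and the power adapter where they stand.

Things in the scene. Friction and masses are not known exactly. Their poses are not given: they have to be found in the camera images.
- fan: Square black plastic cooling fan lying flat, 50 x 50 mm, 28 mm high, with a grey disc with blades and hub on its top face; about 90 g. x and y run along its sides. Its origin is the centre of its underside, z up; it starts flat on the table, z up. Any quarter turn is as good as another. Rigid; grip it across two facing sides.
- rotor: Round grey plastic blower wheel with upright vanes round its rim and a steel hub, diameter 56 mm, 26 mm high, about 80 g. Symmetric about z. Its origin is the centre of its underside, z up; it starts flat on the table, z up. Rigid; grip it across its diameter.
- heatsink: Silver aluminium heat sink with upright fins, 84 mm long (x) x 46 mm wide (y), 32 mm high, about 160 g; the fins run along x. Its origin is the centre of its underside, z up; it starts flat on the table, z up. Grip it across its 46 mm width.
- memory: Long flat memory module, dark metal cover on a green board with a brass edge strip, 133 mm long (x) x 30 mm wide (y), 8 mm thick, about 60 g. Its origin is the centre of its underside, z up; it starts flat on the table, z up. Either end may point either way. Grip it across its 30 mm width with the fingertips just above the surface it lies on.
- pad_fan: Pink foam pad, fixed to the table, 12 mm thick (the mark lies flush on its flat top, no recess); origin at the centre of its underside, z up. 84 x 84 mm, with a black 50 x 50 mm square mark in the middle, sides along x and y.
- pad_rotor: Pink foam pad, fixed to the table, 12 mm thick (the mark lies flush on its flat top, no recess); origin at the centre of its underside, z up. 84 x 84 mm, with a black round mark 56 mm in diameter in the middle.
- pad_heatsink: Pink foam pad, fixed to the table, 12 mm thick (the mark lies flush on its flat top, no recess); origin at the centre of its underside, z up. 112 mm (x) x 76 mm (y), with a black 84 x 46 mm rectangular mark in the middle, its length along x.
- pad_memory: Pink foam pad, fixed to the table, 12 mm thick (the mark lies flush on its flat top, no recess); origin at the centre of its underside, z up. 158 mm (x) x 58 mm (y), with a long narrow black 133 x 30 mm mark in the middle, its length along x.
- jar: Bystander, loose: pale clear-plastic screw jar with a steel lid, 52 mm in diameter, 58 mm high, standing among the parts. Origin at the centre of its underside, z up.
- adapter: Bystander, loose: black power adapter brick, 92 mm (x) x 44 mm (y), 30 mm high, with a white label on top and a short grey plug at its +x end. Origin at the centre of its underside, z up.

How it is judged:
By the outcome, as a careful person would: the job done as asked, in the order asked, and still so for the second after the job is handed in, with the robot touching nothing.
It also fails if it takes over 106 s, if anything falls off the work surface, if the arm or the gripper's body presses on something with over 40 N, if the wrist force passes 120 N, or if a joint passes its speed limit or range.

### The arm

A 6-joint arm with a two-finger parallel gripper is mounted at the origin on the work surface. World frame = base frame: x ahead of the robot, y to its left, z up, the work surface at z = 0. Lengths are in m, angles in rad, forces in N, time in s.
With the tool pointing down it reaches from about 0.375 to 0.9 m from the base axis. Payload 3.1 kg.
Tool frame: the origin (TCP) lies between the finger pads; the fingertips stand manip.finger_overhang ahead of it and the grasp point (between the pads) lies 5 mm behind it (manip.finger_overhang is the distance from the TCP to the fingertips, in m); z points along the fingers, y is the line along which they close (so a half turn about z gives the same grasp; the last joint's range is limited). The gripper opens to 85 mm and grips with 20 to 120 N. Pads are 22 mm wide; open, the fingers measure 114 mm over their backs; the gripper's body (76 mm by 85 mm) begins 54 mm behind the grasp point. The pads swing forward as they close: fully open they stand 13 mm farther back than shut.
Start: joints at [1.115, 0.527, 1.433, -0, 1.181, -0.178], TCP at [0.171, 0.601, 0.245] pointing down, gripper open.
Joint ranges: [-3.08, 3.08], [-0.75, 2.2], [0.22, 2.44], [-1.43, 4.57], [0, 2.65], [-2.85, 2.85]. Speed limits (rad/s): [2.79, 2.79, 3.14, 3.14, 3.14, 3.14].

### API

Orientations are given as a unit quaternion [x, y, z, w].
In Python, from station import manip gives the robot as it stands.
- The arm moves only by the tool drive_tool, never from a script. Its argument "plan" is a list of rows, each a list of 7 numbers: the shift along the tool's x, y, z in m, then the turn, a rotation vector about the tool's x, y, z in degrees, then the opening, from -1 (shut) to 1 (fully open). In form: [[x, y, z, wx, wy, wz, gripper], ...]. A call has 1 to 10 rows; each row shifts and turns the commanded pose from where the row before left it, along the tool's axes as they then stand; what a row does not reach is not made up. A row lasts 1/10 s, in which the tool goes at most 50 mm and 8.59 degrees, less where a joint would pass 70% of its speed; a pose out of reach is approached as far as the arm can. A call is refused whole if a number of a shift passes 0.05 or a number of a turn 8.59, either way. A call with a gripper value outside its range is refused whole. The fingers move at their own pace and stop on an object; "newtons" is the grip in N (left out, the last holds). Time passes only in rows, so rows that do not move let the fingers close. It gives the time, the measured TCP pose, the force, the opening and the grip force at its end, in the units of the state.
- manip.sense(): the state, without advancing time (a new reading comes with each control period).
- manip.snapshot(name): name is "scene" or "top" or "wrist"; returns a dict with "image" (384x512x3 uint8, red, green, blue), "z_map" (384x512 float32, m along the optical axis (not along the pixel's ray), 0 where there is no reading), "fov_y" (degrees; the focal length in pixels is half the picture's height over the tangent of half this angle, whatever the lens; pixels are square), "cx", "cy" (the principal point, pixels), "extrinsics" (4x4, takes a point from camera to world coordinates); the wrist camera has in their place "mount" (4x4, takes a point from camera to tool coordinates, whose origin is the TCP and whose axes are the flange's). Camera axes: x right, y up, looking along -z (the intrinsics and any distortion apply to the point x, -y, -z); pixel columns grow to the right and rows downward; lengths in m; the calibration is good to about 2 mm. A picture is of the moment at which its call begins: read the wrist's pose just before it.
- manip.sign_off(): hands the job in; it is judged then, once.
The state is a dict: "t": time; "q": joint angles; "qd": joint speeds; "tau": joint torques, N m; "tcp_pos": TCP position; "tool_rot": TCP orientation; "force": force on the tool from outside, world axes, zero at the start; "ft_torque": the same for the moment, N m; "finger_gap": opening from 0.0 (shut) to 1.0 (fully open); "gripper_force": force on a finger pad.
Only numpy, scipy, OpenCV 4.12 (cv2) and the standard library are available. Lean on these libraries where they do the work, as an engineer would, in place of code of your own. Each camera call takes 0.05 s, during which the arm holds its last target. There are 200 camera calls.

## Working session

There is one attempt and no reset: what is moved stays moved. The work goes in short steps, Python scripts to look and compute and a tool call to move; the robot and the scene stay as the last step left them, time stands still between calls to the robot, and variables do not carry over. Pictures are saved under pics/ and viewed, at most 16 in all, crops included, and the job is handed in when it is done.

Besides the shell and the picture viewer there is one more tool, called after "Emit:" as a command line: name --pt "numbers of a row" for each row, then --argument value for the rest. drive_tool: Moves the arm, as the interface text tells. Its arguments: {"type":"object","properties":{"plan":{"type":"array"},"newtons":{"type":"number"}},"required":["plan"]}

```bash
ls; mkdir -p pics
python3 - <<'E'
from station import manip
import cv2,numpy as np
s=manip.sense(); print(s); print(manip.finger_overhang)
for n in("top","scene"):
    d=manip.snapshot(n); np.savez(f"{n}.npz",**d); cv2.imwrite(f"pics/{n}.png",d["image"][:,:,::-1])
    print({k:v for k,v in d.items() if k not in("image","z_map")})
E
```

```text
pics
{'t': 0.0, 'q': array([ 1.11446633e+00,  5.28473962e-01,  1.43388500e+00, -1.70438872e-05,
        1.18138226e+00, -1.78497616e-01]), 'qd': array([-9.51142371e-04, -2.21680372e-05,  9.65600750e-04, -5.14629606e-04,
        9.89420886e-05,  2.63491878e-05]), 'tau': array([ 2.09950454e-04, -4.42362499e+01, -1.78026617e+01, -8.72011788e-05,
        8.41752189e-03,  2.72666306e-06]), 'tcp_pos': array([0.17109305, 0.60042587, 0.24433429]), 'tool_rot': array([ 1.38466534e-01,  9.90366531e-01, -1.02307821e-03, -3.27808540e-04]), 'force': array([ 0.664164  , -0.07340985, -0.43306012]), 'ft_torque': array([ 0.00868272,  0.04109367, -0.07333869]), 'gripper_force': 0.0, 'finger_gap': 0.9992916806589226}
0.014
{'fov_y': 48.997042036315804, 'cx': 247.1855026961118, 'cy': 191.57336048972138, 'extrinsics': array([[-0.02092837,  0.9812958 , -0.19136496,  0.30397265],
       [-0.99977753, -0.02104431,  0.00142674,  0.01999829],
       [-0.00262709,  0.19135224,  0.98151792,  1.34589055],
       [ 0.        ,  0.        ,  0.        ,  1.        ]])}
{'fov_y': 48.420920514755714, 'cx': 252.84980974237612, 'cy': 187.27625873342666, 'extrinsics': array([[-0.15498525, -0.79782447,  0.58262826,  1.31114328],
       [ 0.98791462, -0.12639737,  0.08971291,  0.11906904],
       [ 0.00206753,  0.58949115,  0.80777219,  1.08461262],
       [ 0.        ,  0.        ,  0.        ,  1.        ]])}
```

View pics/top.png

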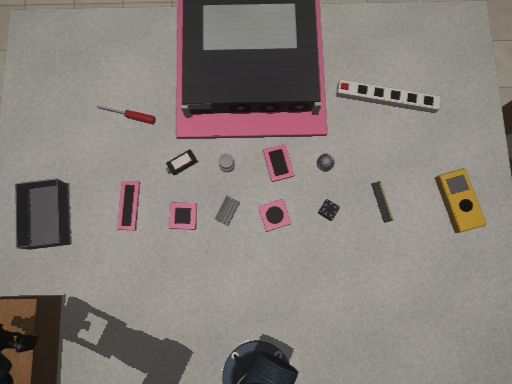

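View pics/scene.png

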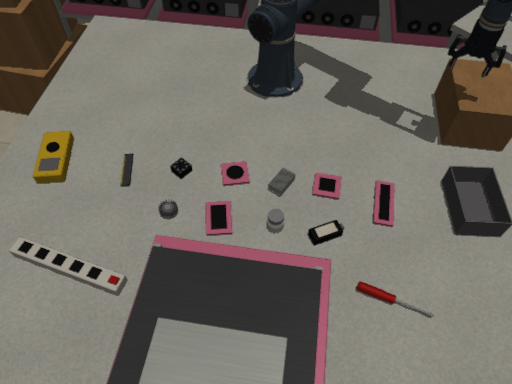

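The top view shows the parts: fan (329,210), rotor (326,162), heat sink (228,210) and memory (382,202). The pads are fan (183,216), rotor (275,215), heatsink (279,163) and memory (128,206). The jar is at (227,162) and the adapter at (181,162). The scene view agrees. Next I'll get rough positions.

```bash
cat > h.py <<'E'
import numpy as np,cv2
from scipy.spatial.transform import Rotation as R
from station import manip
def T(s):
    M=np.eye(4);M[:3,:3]=R.from_quat(s["tool_rot"]).as_matrix();M[:3,3]=s["tcp_pos"];return M
def cloud(d,E):
    z=d["z_map"];h,w=z.shape;f=h/2/np.tan(np.radians(d["fov_y"])/2)
    v,u=np.mgrid[:h,:w];P=np.stack([(u-d["cx"])*z/f,-(v-d["cy"])*z/f,-z],-1)
    return P@E[:3,:3].T+E[:3,3]
def proj_px(d,E,uv,zw):
    "pixel -> world on plane z=zw"
    f=d["image"].shape[0]/2/np.tan(np.radians(d["fov_y"])/2)
    uv=np.atleast_2d(uv).astype(float)
    r=np.stack([(uv[:,0]-d["cx"])/f,-(uv[:,1]-d["cy"])/f,-np.ones(len(uv))],-1)@E[:3,:3].T
    return E[:3,3]+r*((zw-E[2,3])/r[:,2])[:,None]
def yaw(s): # world angle of tool y axis (closing line), deg
    m=T(s)[:3,:3];return np.degrees(np.arctan2(m[1,1],m[0,1]))
def delta(x,y,z,closing=None):
    "tool-frame shift and wz turn(deg) to reach x,y,z with closing line at angle (deg,mod 180); also levels"
    s=manip.sense();M=T(s);p=M[:3,:3].T@(np.array([x,y,z])-M[:3,3])
    c=yaw(s) if closing is None else yaw(s)+(closing-yaw(s)+90)%180-90
    a=np.radians(c);Y=np.array([np.cos(a),np.sin(a),0]);Z=np.array([0,0,-1]);G=np.stack([np.cross(Y,Z),Y,Z],1)
    rv=np.degrees(R.from_matrix(M[:3,:3].T@G).as_rotvec())
    print("t %.2f q6 %.2f tcp"%(s["t"],s["q"][5]),s["tcp_pos"].round(4),"yaw %.2f"%yaw(s),"shift",p.round(4),"turn",rv.round(2))
E
python3 - <<'E'
from h import *
d=dict(np.load("top.npz"));C=cloud(d,d["extrinsics"])
for n,u,v,zz in[("fan",329,210,.028),("rotor",326,162,.026),("hs",228,210,.032),("mem",382,202,.008),("pfan",183,216,.012),("prot",275,215,.012),("phs",279,163,.012),("pmem",128,206,.012),("jar",227,161,.058),("adp",181,162,.03)]:
    print(n,C[v,u].round(3),proj_px(d,d["extrinsics"],(u,v),zz)[0].round(3))
w=manip.snapshot("wrist");print(w["mount"],w["fov_y"],w["cx"],w["cy"])
delta(.45,-.2,.3,0)
E
```

```text
fan [ 0.496 -0.239  0.028] [ 0.496 -0.239  0.028]
rotor [ 0.654 -0.239  0.023] [ 0.653 -0.239  0.026]
hs [0.505 0.081 0.015] [0.502 0.08  0.032]
mem [ 0.521 -0.415  0.007] [ 0.521 -0.415  0.008]
pfan [0.489 0.224 0.012] [0.489 0.224 0.012]
prot [ 0.486 -0.069  0.013] [ 0.486 -0.069  0.012]
phs [ 0.657 -0.088  0.012] [ 0.657 -0.088  0.012]
pmem [0.525 0.4   0.015] [0.525 0.401 0.012]
jar [0.653 0.079 0.065] [0.655 0.08  0.058]
adp [0.661 0.229 0.033] [0.662 0.23  0.03 ]
[[-1.37605022e-03  9.57948808e-01  2.86935859e-01  7.23267812e-02]
 [ 9.99997984e-01  8.98675897e-04  1.79539058e-03  8.52808088e-04]
 [ 1.46202992e-03  2.86937751e-01 -9.57948114e-01 -1.28668021e-01]
 [ 0.00000000e+00  0.00000000e+00  0.00000000e+00  1.00000000e+00]] 70.57976288346735 255.7279279942078 189.227544438001
t 0.15 q6 -0.18 tcp [0.1711 0.6006 0.2446] yaw 74.08 shift [-0.4877 -0.6935 -0.0545] turn [-9.000e-02  5.000e-02  7.408e+01]
```

Emit:
drive_tool --pt "0 0 0 0 0 -8 1" --pt "-0.03 -0.032 0 0 0 -8 1" --pt "-0.03 -0.032 0 0 0 0 1" --pt "-0.03 -0.032 0 0 0 0 1" --pt "-0.03 -0.032 0 0 0 0 1" --pt "-0.03 -0.032 0 0 0 0 1" --pt "-0.03 -0.032 0 0 0 0 1" --pt "-0.03 -0.032 0 0 0 0 1" --pt "-0.03 -0.032 0 0 0 0 1" --pt "-0.03 -0.032 0 0 0 0 1"

```text
t: 1.15
tcp_pos: [0.4379, 0.308, 0.2452]
tool_rot: [-0.001, 1.0, -0.0, -0.0]
force: [1.6, 1.0, -0.8]
finger_gap: 1.001
gripper_force: 0.0
```

Emit:
drive_tool --pt "-0.03 -0.032 0 0 0 0 1" --pt "-0.03 -0.032 0 0 0 0 1" --pt "-0.03 -0.032 0 0 0 0 1" --pt "0 0 0 0 0 0 1" --pt "0 0 0 0 0 0 1"

```text
t: 1.65
tcp_pos: [0.5273, 0.2128, 0.2448]
tool_rot: [0.001, 1.0, 0.0, -0.001]
force: [-0.1, -0.5, -0.0]
finger_gap: 1.002
gripper_force: 0.0
```

Run:
```python
from h import *
import pickle
s=manip.sense();d=manip.snapshot("wrist");pickle.dump((s,d),open("w1.pkl","wb"))
delta(.53,-.2,.25,90)
cv2.imwrite("pics/w1.png",d["image"][:,:,::-1])
```

```text
t 1.70 q6 -1.38 tcp [0.5264 0.2136 0.2448] yaw 90.04 shift [-0.0032 -0.4136 -0.0052] turn [ 0.01 -0.11  0.04]
```

View pics/w1.png

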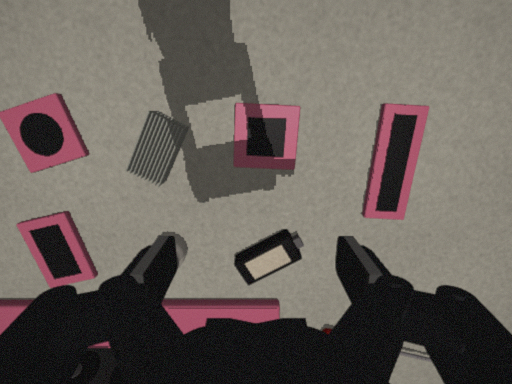

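The wrist view shows all four pads: rotor (42,134), heatsink (57,251), fan (266,137) and memory (397,163). The heat sink is at (157,148) and the adapter at (268,257). I'll move right for the other parts, then fit everything.

Emit:
drive_tool --pt "0 -0.046 0 0 0 0 1" --pt "0 -0.046 0 0 0 0 1" --pt "0 -0.046 0 0 0 0 1" --pt "0 -0.046 0 0 0 0 1" --pt "0 -0.046 0 0 0 0 1" --pt "0 -0.046 0 0 0 0 1" --pt "0 -0.046 0 0 0 0 1" --pt "0 -0.046 0 0 0 0 1" --pt "0 -0.046 0 0 0 0 1" --pt "0 0 0 0 0 0 1"

```text
t: 2.7
tcp_pos: [0.5284, -0.2043, 0.2455]
tool_rot: [0.001, 1.0, -0.001, 0.001]
force: [-0.2, 0.8, -0.1]
finger_gap: 1.001
gripper_force: 0.0
```

Emit:
drive_tool --pt "0 0 0 0 0 0 1" --pt "0 0 0 0 0 0 1"

```text
t: 2.9
tcp_pos: [0.5273, -0.1979, 0.2451]
tool_rot: [-0.002, 1.0, 0.001, -0.001]
force: [-0.4, 0.5, 0.3]
finger_gap: 1.001
gripper_force: 0.0
```

```bash
cat >> h.py <<'E'
def marks(s,d):
    "black marks inside pink pads: world centre, size, angle of long side"
    E=T(s)@d["mount"];im=d["image"].astype(int)
    r,g,b=im[...,0],im[...,1],im[...,2]
    pink=((r-g>30)&(r>1.6*g)).astype(np.uint8)
    cs,_=cv2.findContours(pink,cv2.RETR_EXTERNAL,cv2.CHAIN_APPROX_NONE)
    for c in cs:
        if cv2.contourArea(c)<800: continue
        m=np.zeros_like(pink);cv2.drawContours(m,[c],-1,1,-1)
        k=m&(1-pink)
        hs,_=cv2.findContours(k,cv2.RETR_EXTERNAL,cv2.CHAIN_APPROX_NONE)
        for h in hs:
            if cv2.contourArea(h)<300: continue
            q=np.zeros_like(k);cv2.drawContours(q,[h],-1,1,-1)
            v,u=np.nonzero(q);P=proj_px(d,E,np.stack([u,v],1),.012)[:,:2]
            rc=cv2.minAreaRect((P*1000).astype(np.float32));(w,l),a=rc[1],rc[2]
            if w<l:a+=90;w,l=l,w
            print("mark px",int(u.mean()),int(v.mean()),"cen",np.round(np.array(rc[0])/1000,4),"mean",P.mean(0).round(4),"size",round(w,1),round(l,1),"ang",round(a%180,1))
def parts(s,d,zmin=.005,pose=None):
    E=T(s)@d["mount"];C=cloud(d,E);ok=(d["z_map"]>.2)&(C[...,2]>zmin)&(C[...,2]<.09)
    n,L,st,_=cv2.connectedComponentsWithStats(ok.astype(np.uint8))
    for i in range(1,n):
        if st[i,4]<150 or st[i,4]>9000: continue
        P=C[L==i];h=np.percentile(P[:,2],90);P=P[P[:,2]>h-.006]
        rc=cv2.minAreaRect((P[:,:2]*1000).astype(np.float32));(w,l),a=rc[1],rc[2]
        if w<l:a+=90;w,l=l,w
        v,u=np.nonzero(L==i)
        print("part px",int(u.mean()),int(v.mean()),"cen",np.round(np.array(rc[0])/1000,4),"h",h.round(4),"size",round(w,1),round(l,1),"ang",round(a%180,1))
E
python3 - <<'E'
from h import *
import pickle
s=manip.sense();d=manip.snapshot("wrist");pickle.dump((s,d),open("w2.pkl","wb"))
print(s["tcp_pos"],s["qd"].round(3))
cv2.imwrite("pics/w2.png",d["image"][:,:,::-1])
for k in("w1","w2"):
    print(k);a=pickle.load(open(k+".pkl","rb"));marks(*a);parts(*a)
E
```

```text
[ 0.52733145 -0.19791093  0.24507863] [ 0.011 -0.002  0.    -0.004 -0.004 -0.003]
w1
mark px 55 251 cen [ 0.6601 -0.0866] mean [ 0.659  -0.0867] size 83.2 45.3 ang 13.2
mark px 395 161 cen [0.5289 0.4013] mean [0.5254 0.4017] size 131.8 29.8 ang 176.7
mark px 265 136 cen [0.4916 0.2256] mean [0.491  0.2257] size 50.7 50.2 ang 176.8
mark px 41 133 cen [ 0.4869 -0.0688] mean [ 0.4866 -0.0684] size 54.5 53.8 ang 168.3
part px 43 132 cen [ 0.4872 -0.0677] h 0.0136 size 85.1 84.1 ang 106.5
part px 265 135 cen [0.4918 0.2256] h 0.0132 size 84.1 84.0 ang 177.1
part px 394 160 cen [0.5295 0.4009] h 0.013 size 158.0 59.4 ang 176.5
part px 156 147 cen [0.5053 0.0836] h 0.0327 size 84.5 46.7 ang 152.9
part px 56 249 cen [ 0.6599 -0.0856] h 0.0136 size 112.0 77.7 ang 13.4
part px 268 256 cen [0.6659 0.2289] h 0.031 size 91.5 44.1 ang 119.8
part px 178 248 cen [0.657  0.1035] h 0.0364 size 33.0 6.1 ang 1.0
part px 10 311 cen [ 0.7654 -0.1837] h 0.0213 size 76.3 30.5 ang 132.7
part px 219 311 cen [0.7752 0.1564] h 0.0208 size 186.2 53.8 ang 91.2
part px 96 366 cen [ 0.8294 -0.0172] h 0.0788 size 7
[... 248 characters left out ...]
part px 472 147 cen [0.5057 0.0832] h 0.0321 size 84.4 49.2 ang 153.3
part px 222 143 cen [ 0.4998 -0.2409] h 0.0296 size 50.1 49.9 ang 56.1
part px 323 245 cen [ 0.6605 -0.0866] h 0.0131 size 112.3 76.1 ang 13.3
part px 226 251 cen [ 0.6574 -0.2407] h 0.0263 size 53.5 53.4 ang 177.9
part px 453 257 cen [0.658  0.0821] h 0.0581 size 46.4 45.1 ang 48.6
part px 507 263 cen [0.6854 0.1866] h 0.0175 size 38.9 8.9 ang 14.3
part px 287 311 cen [ 0.7761 -0.1503] h 0.0207 size 200.7 52.7 ang 89.6
part px 500 311 cen [0.7665 0.1994] h 0.0203 size 75.1 30.6 ang 47.3
part px 414 366 cen [0.8295 0.0333] h 0.0789 size 78.4 6.7 ang 89.5
part px 96 368 cen [ 0.871  -0.4614] h 0.0366 size 89.8 41.9 ang 90.3
```

View pics/w2.png

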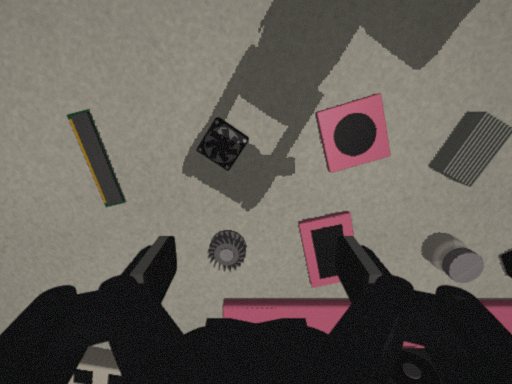

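All sizes match the specs and the two views agree to about 1 mm. The second view shows the fan (222,143), rotor (226,251) and memory (95,157). Fan first.

Emit:
drive_tool --pt "0.0275 -0.041 0 0 0 0 1" --pt "0 -0.002 0 0 0 0 1" --pt "0 0 0.035 0 0 8.48 1" --pt "0 0 0.035 0 0 8.48 1" --pt "0 0 0.035 0 0 8.48 1" --pt "0 0 0.035 0 0 8.48 1" --pt "0 0 0.02 0 0 0 1" --pt "0 0 0 0 0 0 1" --pt "0 0 0 0 0 0 1" --newtons 35

```text
t: 3.85
tcp_pos: [0.5008, -0.2422, 0.0856]
tool_rot: [0.29, 0.957, 0.0, -0.0]
force: [0.2, -0.3, -0.2]
finger_gap: 1.002
gripper_force: 0.0
```

Run:
```python
from h import *
s=manip.sense();d=manip.snapshot("wrist")
cv2.imwrite("pics/w3.png",d["image"][:,:,::-1]);E=T(s)@d["mount"];C=cloud(d,E)
ok=(d["z_map"]>.1)&(C[...,2]>.02)&(C[...,2]<.035)&(np.hypot(C[...,0]-.5,C[...,1]+.24)<.045);P=C[ok]
rc=cv2.minAreaRect((P[:,:2]*1000).astype(np.float32));print(rc,len(P))
delta(.4998,-.2409,.018,56.1)
```

```text
((499.2738342285156, -240.41384887695312), (50.05112075805664, 49.86623001098633), 56.368865966796875) 4413
t 3.90 q6 -1.63 tcp [ 0.5013 -0.2428  0.0863] yaw 56.25 shift [0.0024 0.0008 0.0683] turn [0.   0.1  0.15]
```

View pics/w3.png

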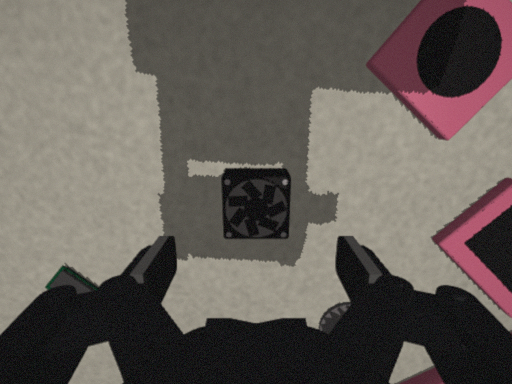

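Emit:
drive_tool --pt "0.0024 0.0008 0.03 0 0 0 1" --pt "0 0 0.025 0 0 0 1" --pt "0 0 0.0125 0 0 0 1" --pt "0 0 0 0 0 0 1" --pt "0 0 0 0 0 0 -1" --pt "0 0 0 0 0 0 -1" --pt "0 0 0 0 0 0 -1" --pt "0 0 0 0 0 0 -1" --pt "0 0 0 0 0 0 -1" --pt "0 0 0 0 0 0 -1"

```text
t: 4.9
tcp_pos: [0.4997, -0.242, 0.0193]
tool_rot: [0.291, 0.957, -0.0, 0.001]
force: [-0.4, -0.2, 6.2]
finger_gap: 0.578
gripper_force: 37.8
```

Run:
```python
from h import *
delta(.4917,.2256,.10,87);s=manip.sense();print(s["finger_gap"],s["gripper_force"],s["force"])
```

```text
t 4.90 q6 -1.63 tcp [ 0.4997 -0.242   0.0193] yaw 56.16 shift [ 0.2668  0.384  -0.0816] turn [ -0.05   0.16 -30.84]
0.5775158357562146 37.78572678565979 [-0.43819906 -0.22349196  6.17762486]
```

Emit:
drive_tool --pt "0 0 -0.01 0 0 0 -1" --pt "0 0 -0.03 0 0 0 -1" --pt "0 0 -0.04 0 0 0 -1" --pt "0 0 0 0 0 -7.71 -1" --pt "0 0 0 0 0 -7.71 -1" --pt "0 0 0 0 0 -7.71 -1" --pt "0 0 0 0 0 -7.71 -1"

```text
t: 5.6
tcp_pos: [0.4986, -0.2412, 0.0986]
tool_rot: [0.023, 1.0, -0.0, 0.0]
force: [0.2, -0.1, -0.7]
finger_gap: 0.576
gripper_force: 37.0
```

Emit:
drive_tool --pt "0.001 0.02 0 0 0 0 -1" --pt "0.003 0.043 0 0 0 0 -1" --pt "0.003 0.043 0 0 0 0 -1" --pt "0.003 0.043 0 0 0 0 -1" --pt "0.003 0.043 0 0 0 0 -1" --pt "0.003 0.043 0 0 0 0 -1" --pt "0.003 0.043 0 0 0 0 -1" --pt "0.003 0.043 0 0 0 0 -1" --pt "0.003 0.043 0 0 0 0 -1" --pt "0.003 0.043 0 0 0 0 -1"

```text
t: 6.6
tcp_pos: [0.4906, 0.1691, 0.0981]
tool_rot: [0.027, 1.0, 0.0, -0.0]
force: [1.1, -0.2, -1.4]
finger_gap: 0.576
gripper_force: 37.0
```

Emit:
drive_tool --pt "0.0035 0.04 0 0 0 0 -1" --pt "0.001 0.0195 0 0 0 0 -1" --pt "0 0 0 0 0 0 -1" --pt "0 0 0 0 0 0 -1" --pt "0 0 0 0 0 0 -1"

```text
t: 7.1
tcp_pos: [0.49, 0.2256, 0.0979]
tool_rot: [0.027, 1.0, -0.0, -0.0]
force: [0.8, 0.7, -1.4]
finger_gap: 0.576
gripper_force: 37.0
```

```bash
cat >> h.py <<'E'
def look(name,cen,rad,zlo,zhi):
    s=manip.sense();d=manip.snapshot("wrist");cv2.imwrite(f"pics/{name}.png",d["image"][:,:,::-1])
    E=T(s)@d["mount"];C=cloud(d,E)
    ok=(d["z_map"]>.05)&(C[...,2]>zlo)&(C[...,2]<zhi)&(np.hypot(C[...,0]-cen[0],C[...,1]-cen[1])<rad)
    P=C[ok];v,u=np.nonzero(ok)
    if len(P)>5:
        rc=cv2.minAreaRect((P[:,:2]*1000).astype(np.float32));print("look",np.round(rc[0],1),np.round(rc[1],1),"ang",round(rc[2],1),"n",len(P),"px",u.mean().round(),v.mean().round(),"z",P[:,2].min().round(4),P[:,2].max().round(4))
    marks(s,d);return s,d,C
E
python3 - <<'E'
from h import *
look("w4",(.4917,.2256),.05,.06,.115)
delta(.4917,.2256,.032,87);s=manip.sense();print(s["finger_gap"],s["gripper_force"])
E
```

```text
look [489.3 226.1] [77.  50.6] ang 86.8 n 11348 px 256.0 246.0 z 0.0801 0.115
t 7.15 q6 -1.29 tcp [0.4903 0.2253 0.0979] yaw 86.90 shift [-0.0014  0.0004  0.0659] turn [-0.02 -0.04 -0.1 ]
0.5781590947061402 36.98642671108246
```

View pics/w4.png

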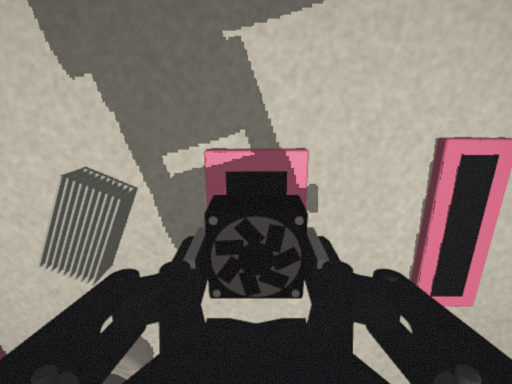

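The fan is held level, with its top face spanning px (206–303, 197–297). The mark's near edge shows at row 171, columns 226–287.

Run:
```python
from h import *
s,d,C=look("w5",(.49,.2256),.028,.09,.112)
E=T(s)@d["mount"]
zt=np.median(C[240:250,225:235,2]);print("top z",zt)
print(proj_px(d,E,[(206,197),(303,197),(304,297),(208,297),(255,247)],zt).round(4), s["tcp_pos"])
print(proj_px(d,E,[(226,171.5),(287,171.5)],.012).round(4))
```

```text
look [489.7 225.6] [52.7 50.5] ang 87.3 n 8694 px 255.0 252.0 z 0.09 0.112
mark px 463 222 cen [0.529  0.4017] mean [0.5238 0.4019] size 132.1 29.6 ang 176.5
top z 0.10748117321337997
[[0.4564 0.2046 0.1075]
 [0.4588 0.2494 0.1075]
 [0.5136 0.2496 0.1075]
 [0.5109 0.1997 0.1075]
 [0.4833 0.2258 0.1075]] [0.4903341  0.2253224  0.09785285]
[[0.466  0.2028 0.012 ]
 [0.4688 0.2521 0.012 ]]
```

Run:
```python
from h import *
s,d,C=look("w6",(.49,.2256),.04,.1055,.1095)
M=T(s);L=(C-M[:3,3])@M[:3,:3]
ok=(d["z_map"]>.05)&(C[...,2]>.1055)&(C[...,2]<.1095)&(abs(L[...,1])<.018)&(abs(L[...,0])<.06)
x=L[ok][:,0];print(np.percentile(x,[0,1,50,99,100]).round(4))
h=np.histogram(x,bins=np.arange(-.06,.061,.004));print(h[0])
```

```text
look [489.7 225.7] [76.9 49.9] ang 86.8 n 8750 px 255.0 254.0 z 0.1055 0.1095
mark px 463 222 cen [0.5286 0.4015] mean [0.5236 0.4019] size 131.2 29.5 ang 176.5
[-0.0241 -0.0231  0.0034  0.025   0.0258]
[  0   0   0   0   0   0   0   0   6 367 412 456 471 479 504 521 539 561
 563 582 601 218   0   0   0   0   0   0   0   0]
```

Emit:
drive_tool --pt "-0.0024 0 0.02 0 0 0 -1" --pt "0 0 0.025 0 0 0 -1" --pt "0 0 0.012 0 0 0 -1" --pt "0 0 0.006 0 0 0 -1" --pt "0 0 0.002 0 0 0 -1" --pt "0 0 0.001 0 0 0 -1" --pt "0 0 0 0 0 0 -1" --pt "0 0 0 0 0 0 -1"

```text
t: 8.05
tcp_pos: [0.4936, 0.2262, 0.0325]
tool_rot: [0.026, 1.0, 0.0, 0.001]
force: [0.6, -0.1, -0.7]
finger_gap: 0.573
gripper_force: 37.0
```

Emit:
drive_tool --pt "0 0 0.001 0 0 0 -1" --pt "0 0 0 0 0 0 -1" --pt "0 0 0 0 0 0 -1"

```text
t: 8.35
tcp_pos: [0.4935, 0.2262, 0.0313]
tool_rot: [0.026, 1.0, 0.0, 0.001]
force: [-0.9, 0.3, 1.7]
finger_gap: 0.578
gripper_force: 37.3
```

Emit:
drive_tool --pt "0 0 0 0 0 0 1" --pt "0 0 0 0 0 0 1" --pt "0 0 0 0 0 0 1" --pt "0 0 0 0 0 0 1" --pt "0 0 0 0 0 0 1" --pt "0 0 -0.02 0 0 0 1" --pt "0 0 -0.04 0 0 0 1" --pt "0 0 -0.04 0 0 0 1" --pt "0 0 0 0 0 0 1" --pt "0 0 0 0 0 0 1"

```text
t: 9.35
tcp_pos: [0.4936, 0.2262, 0.1318]
tool_rot: [0.026, 1.0, 0.0, 0.001]
force: [0.7, 0.7, 0.4]
finger_gap: 1.0
gripper_force: 0.0
```

Run:
```python
from h import *
s,d,C=look("w7",(.4917,.2256),.05,.036,.045)
delta(.6574,-.2407,.13,90)
```

```text
look [492.7 226.3] [50.1 49.6] ang 86.8 n 3238 px 255.0 193.0 z 0.0363 0.0429
mark px 255 189 cen [0.4979 0.2261] mean [0.4967 0.2261] size 62.1 55.9 ang 176.9
mark px 437 206 cen [0.5292 0.4014] mean [0.5241 0.4018] size 132.0 29.8 ang 176.6
t 9.40 q6 -1.29 tcp [0.4927 0.226  0.1307] yaw 87.00 shift [-0.1889 -0.4574  0.0007] turn [-0.01 -0.02 -3.  ]
```

View pics/w7.png

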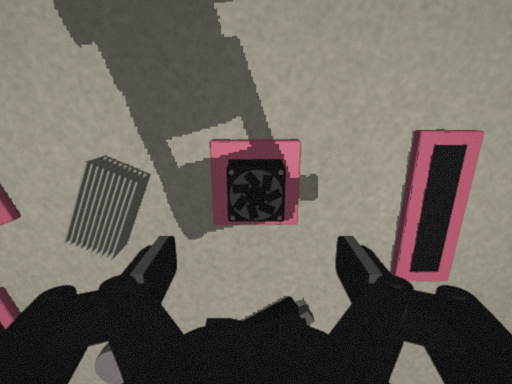

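Fan placed within about 1 mm of its mark. Rotor next.

Emit:
drive_tool --pt "-0.009 -0.0208 0 0 0 0 1" --pt "-0.0172 -0.0416 0 0 0 0 1" --pt "-0.0172 -0.0416 0 0 0 0 1" --pt "-0.0172 -0.0416 0 0 0 0 1" --pt "-0.0172 -0.0416 0 0 0 0 1" --pt "-0.0172 -0.0416 0 0 0 0 1" --pt "-0.0172 -0.0416 0 0 0 0 1" --pt "-0.0172 -0.0416 0 0 0 0 1" --pt "-0.0172 -0.0416 0 0 0 0 1" --pt "-0.0172 -0.0416 0 0 0 0 1"

```text
t: 10.4
tcp_pos: [0.6351, -0.1785, 0.1282]
tool_rot: [0.026, 1.0, 0.001, -0.002]
force: [0.4, 0.0, -1.1]
finger_gap: 1.002
gripper_force: 0.0
```

Emit:
drive_tool --pt "-0.0172 -0.0416 0 0 0 0 1" --pt "-0.0082 -0.0208 0 0 0 0 1" --pt "0 0 0 0 0 0 1" --pt "0 0 0 0 0 0 1" --pt "0 0 0 0 0 0 1"

```text
t: 10.9
tcp_pos: [0.6569, -0.2388, 0.1292]
tool_rot: [0.026, 1.0, 0.001, -0.002]
force: [0.1, -0.0, 0.1]
finger_gap: 1.0
gripper_force: 0.0
```

Run:
```python
from h import *
s,d,C=look("w8",(.6574,-.2407),.05,.018,.032)
ok=(d["z_map"]>.05)&(C[...,2]>.02)&(C[...,2]<.032)&(np.hypot(C[...,0]-.6574,C[...,1]+.2407)<.05)
print(cv2.minEnclosingCircle((C[ok][:,:2]*1000).astype(np.float32)))
delta(.6574,-.2407,.018,87)
```

```text
look [ 657.9 -239.9] [54.4 54.3] ang 18.3 n 2031 px 254.0 192.0 z 0.018 0.0279
mark px 417 181 cen [ 0.6605 -0.0857] mean [ 0.6587 -0.0859] size 83.3 45.6 ang 13.6
((657.9189453125, -239.92608642578125), 27.675418853759766)
t 10.95 q6 -2.03 tcp [ 0.6572 -0.2387  0.1298] yaw 87.09 shift [-0.0006 -0.0022  0.1118] turn [ 0.09 -0.15  0.09]
```

Emit:
drive_tool --pt "-0.0009 -0.0012 0.04 0 0 0 1" --pt "0 0 0.04 0 0 0 1" --pt "0 0 0.025 0 0 0 1" --pt "0 0 0.0065 0 0 0 1" --pt "0 0 0 0 0 0 -1" --pt "0 0 0 0 0 0 -1" --pt "0 0 0 0 0 0 -1" --pt "0 0 0 0 0 0 -1" --pt "0 0 0 0 0 0 -1"

```text
t: 11.85
tcp_pos: [0.6604, -0.2426, 0.0215]
tool_rot: [0.026, 1.0, -0.001, 0.002]
force: [0.9, 0.9, 5.9]
finger_gap: 0.632
gripper_force: 37.8
```

Emit:
drive_tool --pt "0 0 -0.01 0 0 0 -1" --pt "0 0 -0.03 0 0 0 -1" --pt "0 0 -0.04 0 0 0 -1" --pt "0 0 0 0 0 0 -1" --pt "0 0 0 0 0 0 -1"

```text
t: 12.35
tcp_pos: [0.6594, -0.2425, 0.101]
tool_rot: [0.026, 1.0, -0.001, 0.001]
force: [-0.7, 0.1, -2.7]
finger_gap: 0.635
gripper_force: 37.3
```

Run:
```python
from h import *
delta(.4872,-.0681,.098,87)
```

```text
t 12.35 q6 -2.03 tcp [ 0.6594 -0.2425  0.101 ] yaw 86.99 shift [0.1811 0.1651 0.0024] turn [-0.07  0.12 -0.  ]
```

Emit:
drive_tool --pt "0.015 0.0138 0 0 0 0 -1" --pt "0.0302 0.0275 0 0 0 0 -1" --pt "0.0302 0.0275 0 0 0 0 -1" --pt "0.0302 0.0275 0 0 0 0 -1" --pt "0.0302 0.0275 0 0 0 0 -1" --pt "0.0302 0.0275 0 0 0 0 -1" --pt "0.015 0.0138 0 0 0 0 -1" --pt "0 0 0 0 0 0 -1" --pt "0 0 0 0 0 0 -1" --pt "0 0 0 0 0 0 -1"

```text
t: 13.35
tcp_pos: [0.4884, -0.0688, 0.0991]
tool_rot: [0.026, 1.0, -0.0, 0.001]
force: [0.2, -0.8, 0.0]
finger_gap: 0.642
gripper_force: 37.3
```

```bash
cat >> h.py <<'E'
def held(d,s,zlo,zhi,xh,yh):
    C=cloud(d,T(s)@d["mount"]);M=T(s);L=(C-M[:3,3])@M[:3,:3]
    ok=(d["z_map"]>.05)&(C[...,2]>zlo)&(C[...,2]<zhi)&(abs(L[...,1])<yh)&(abs(L[...,0])<xh)
    P=L[ok];print("held tool-frame x",np.percentile(P[:,0],[0,1,99,100]).round(4),"y",np.percentile(P[:,1],[0,1,99,100]).round(4),"topz",np.percentile(C[ok][:,2],[50,98]).round(4),len(P))
E
python3 - <<'E'
from h import *
s,d,C=look("w9",(.4872,-.0681),.05,.095,.115)
held(d,s,.095,.115,.04,.012);held(d,s,.095,.115,.04,.027)
delta(.4872,-.0681,.098,87)
E
```

```text
look [484.9 -66.6] [55.7 65.6] ang 33.7 n 8097 px 256.0 246.0 z 0.095 0.115
held tool-frame x [-0.0253 -0.0231  0.0291  0.0304] y [-0.012  -0.0117  0.0117  0.012 ] topz [0.1022 0.1043] 3691
held tool-frame x [-0.0253 -0.0222  0.0283  0.0304] y [-0.027  -0.0269  0.0254  0.0269] topz [0.102  0.1046] 6785
t 13.40 q6 -1.88 tcp [ 0.4884 -0.0689  0.0991] yaw 86.95 shift [0.0012 0.0007 0.0011] turn [-0.04  0.09 -0.05]
```

View pics/w9.png

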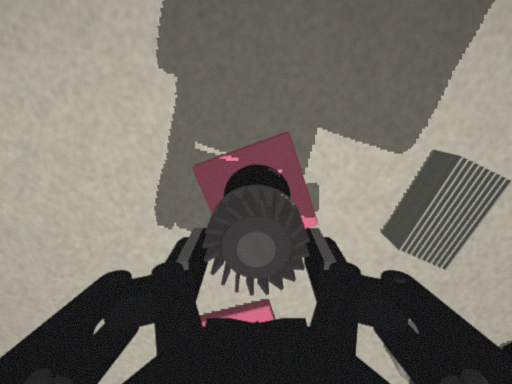

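The rotor is held level, its hub at px (256,249), with the mark partly visible behind it at (256,183). I'll apply a small shift and lower it.

Emit:
drive_tool --pt "-0.0012 0.0008 0.02 0 0 0 -1" --pt "0 0 0.025 0 0 0 -1" --pt "0 0 0.012 0 0 0 -1" --pt "0 0 0.005 0 0 0 -1" --pt "0 0 0.002 0 0 0 -1" --pt "0 0 0.001 0 0 0 -1" --pt "0 0 0 0 0 0 -1" --pt "0 0 0 0 0 0 -1"

```text
t: 14.2
tcp_pos: [0.4885, -0.0671, 0.035]
tool_rot: [0.026, 1.0, -0.0, 0.001]
force: [-0.3, -1.3, -0.5]
finger_gap: 0.642
gripper_force: 37.3
```

Emit:
drive_tool --pt "0 0 0.001 0 0 0 -1" --pt "0 0 0 0 0 0 -1" --pt "0 0 0 0 0 0 -1"

```text
t: 14.5
tcp_pos: [0.4882, -0.067, 0.0335]
tool_rot: [0.026, 1.0, -0.0, 0.0]
force: [-0.6, -0.6, 0.7]
finger_gap: 0.641
gripper_force: 37.4
```

Emit:
drive_tool --pt "0 0 0.0007 0 0 0 -1" --pt "0 0 0 0 0 0 -1" --pt "0 0 0 0 0 0 -1"

```text
t: 14.8
tcp_pos: [0.4882, -0.067, 0.0335]
tool_rot: [0.026, 1.0, -0.0, 0.0]
force: [-0.1, -0.0, 6.9]
finger_gap: 0.64
gripper_force: 38.2
```

Contact. Release, rise, check.

Emit:
drive_tool --pt "0 0 0 0 0 0 1" --pt "0 0 0 0 0 0 1" --pt "0 0 0 0 0 0 1" --pt "0 0 0 0 0 0 1" --pt "0 0 0 0 0 0 1" --pt "0 0 -0.02 0 0 0 1" --pt "0 0 -0.04 0 0 0 1" --pt "0 0 -0.04 0 0 0 1" --pt "0 0 0 0 0 0 1" --pt "0 0 0 0 0 0 1"

```text
t: 15.8
tcp_pos: [0.4885, -0.0671, 0.1334]
tool_rot: [0.026, 1.0, -0.0, 0.001]
force: [0.2, 0.2, -0.4]
finger_gap: 0.997
gripper_force: 0.0
```

Run:
```python
from h import *
s,d,C=look("w10",(.4872,-.0681),.05,.010,.0135)
ok=(d["z_map"]>.05)&(C[...,2]>.02)&(C[...,2]<.045)&(np.hypot(C[...,0]-.4872,C[...,1]+.0681)<.05)
print(cv2.minEnclosingCircle((C[ok][:,:2]*1000).astype(np.float32)),np.percentile(C[ok][:,2],98))
delta(.5055,.0834,.13,63)
```

```text
look [487.5 -68.2] [83.8 84. ] ang 16.5 n 3897 px 253.0 180.0 z 0.01 0.0135
mark px 255 186 cen [ 0.4913 -0.0681] mean [ 0.4887 -0.0668] size 65.3 61.2 ang 16.8
((485.97601318359375, -67.00259399414062), 27.997243881225586) 0.03900117524364746
t 15.85 q6 -1.88 tcp [ 0.4877 -0.0668  0.1324] yaw 87.00 shift [-0.01    0.1509  0.0024] turn [ 0.   -0.03 24.  ]
```

View pics/w10.png

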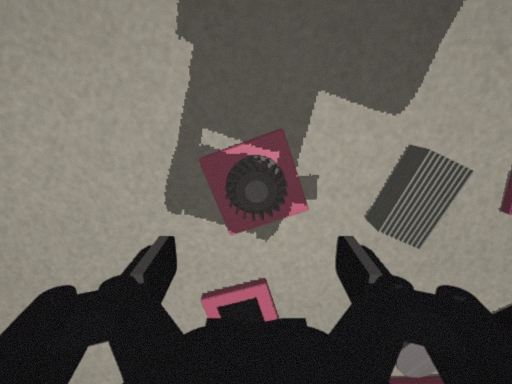

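Rotor at (255,186) sits 1.9 mm off its pad centre (−1.5, +1.2 mm), so I'll nudge it by regrasping.

Emit:
drive_tool --pt "0 0 0.04 0 0 0 1" --pt "0 0 0.04 0 0 0 1" --pt "0 0 0.0185 0 0 0 1" --pt "0 0 0 0 0 0 -1" --pt "0 0 0 0 0 0 -1" --pt "0 0 0 0 0 0 -1" --pt "0 0 0 0 0 0 -1" --pt "0 0 0 0 0 0 -1" --pt "0 0 -0.003 0 0 0 -1" --pt "0 0 0 0 0 0 -1"

```text
t: 16.85
tcp_pos: [0.4885, -0.0671, 0.0379]
tool_rot: [0.026, 1.0, -0.0, 0.001]
force: [0.7, -0.9, -1.2]
finger_gap: 0.639
gripper_force: 37.1
```

Emit:
drive_tool --pt "-0.0016 -0.0011 0 0 0 0 -1" --pt "0 0 0 0 0 0 -1" --pt "0 0 0.0015 0 0 0 -1" --pt "0 0 0.001 0 0 0 -1" --pt "0 0 0.0007 0 0 0 -1" --pt "0 0 0 0 0 0 -1" --pt "0 0 0 0 0 0 -1"

```text
t: 17.55
tcp_pos: [0.4896, -0.0681, 0.0338]
tool_rot: [0.026, 1.0, 0.0, -0.0]
force: [0.0, 0.4, -0.7]
finger_gap: 0.638
gripper_force: 37.3
```

Emit:
drive_tool --pt "0 0 0.0008 0 0 0 -1" --pt "0 0 0 0 0 0 -1" --pt "0 0 0 0 0 0 -1"

```text
t: 17.85
tcp_pos: [0.4896, -0.0681, 0.0337]
tool_rot: [0.026, 1.0, -0.0, 0.0]
force: [-1.6, 0.8, 5.4]
finger_gap: 0.644
gripper_force: 37.9
```

Emit:
drive_tool --pt "0 0 0 0 0 0 1" --pt "0 0 0 0 0 0 1" --pt "0 0 0 0 0 0 1" --pt "0 0 0 0 0 0 1" --pt "0 0 0 0 0 0 1" --pt "0 0 -0.02 0 0 0 1" --pt "0 0 -0.04 0 0 0 1" --pt "0 0 -0.04 0 0 0 1" --pt "0 0 0 0 0 0 1" --pt "0 0 0 0 0 0 1"

```text
t: 18.85
tcp_pos: [0.49, -0.0683, 0.1339]
tool_rot: [0.026, 1.0, -0.0, 0.001]
force: [-1.2, -0.8, 0.3]
finger_gap: 1.001
gripper_force: 0.0
```

Run:
```python
from h import *
s,d,C=look("w11",(.4872,-.0681),.05,.010,.0135)
ok=(d["z_map"]>.05)&(C[...,2]>.02)&(C[...,2]<.045)&(np.hypot(C[...,0]-.4872,C[...,1]+.0681)<.05)
print(cv2.minEnclosingCircle((C[ok][:,:2]*1000).astype(np.float32)))
delta(.5055,.0834,.13,63)
```

```text
look [487.5 -68.2] [83.7 83.8] ang 16.5 n 3907 px 255.0 177.0 z 0.01 0.0135
mark px 256 186 cen [ 0.4933 -0.0677] mean [ 0.4904 -0.0679] size 66.0 60.3 ang 161.1
((487.7984924316406, -68.21138763427734), 27.781749725341797)
t 18.90 q6 -1.88 tcp [ 0.4892 -0.068   0.1329] yaw 87.01 shift [-0.0084  0.152   0.0029] turn [ 0.   -0.03 24.01]
```

Rotor is now within 0.5 mm. Heat sink next.

Emit:
drive_tool --pt "-0.002 0.038 0 0 0 0 1" --pt "-0.002 0.038 0 0 0 0 1" --pt "-0.002 0.038 0 0 0 0 1" --pt "-0.0024 0.038 0 0 0 0 1" --pt "0 0 0 0 0 8 1" --pt "0 0 0 0 0 8 1" --pt "0 0 0 0 0 8 1" --pt "0 0 0 0 0 0 1" --pt "0 0 0 0 0 0 1" --pt "0 0 0 0 0 0 1"

```text
t: 19.9
tcp_pos: [0.5055, 0.0831, 0.1324]
tool_rot: [0.233, 0.973, -0.0, -0.001]
force: [0.6, -0.2, 0.6]
finger_gap: 1.0
gripper_force: 0.0
```

Run:
```python
from h import *
s,d,C=look("w12",(.5055,.0834),.06,.028,.036)
held(d,s,.028,.036,.06,.04)
delta(.5055,.0834,.020,63)
```

```text
look [505.4  83.7] [46.1 84.6] ang 62.9 n 1810 px 256.0 190.0 z 0.0281 0.0347
held tool-frame x [-0.0421 -0.0408  0.0419  0.0426] y [-0.0225 -0.0222  0.0235  0.0237] topz [0.0321 0.0334] 1810
t 19.95 q6 -1.16 tcp [0.5057 0.0831 0.1326] yaw 63.07 shift [0.0002 0.0003 0.1126] turn [-0.03 -0.06  0.07]
```

View pics/w12.png

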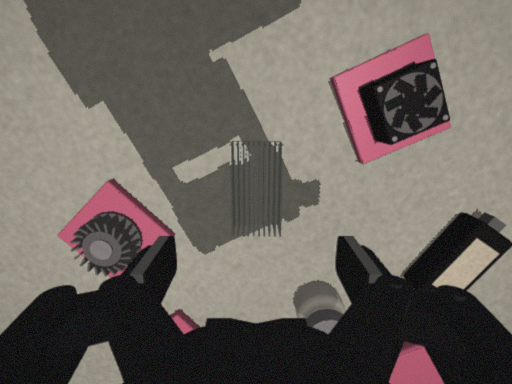

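The heat sink is square to the jaws at px (256,190), and jar and adapter are clear.

Emit:
drive_tool --pt "0.0003 0.0004 0.04 0 0 0 1" --pt "0 0 0.04 0 0 0 1" --pt "0 0 0.025 0 0 0 1" --pt "0 0 0.0075 0 0 0 1" --pt "0 0 0 0 0 0 -1" --pt "0 0 0 0 0 0 -1" --pt "0 0 0 0 0 0 -1" --pt "0 0 0 0 0 0 -1" --pt "0 0 0 0 0 0 -1" --pt "0 0 0 0 0 0 -1" --newtons 45

```text
t: 20.95
tcp_pos: [0.507, 0.0837, 0.0222]
tool_rot: [0.233, 0.972, 0.0, 0.002]
force: [-0.2, 0.7, 7.2]
finger_gap: 0.53
gripper_force: 48.2
```

Emit:
drive_tool --pt "0 0 -0.01 0 0 0 -1" --pt "0 0 -0.03 0 0 0 -1" --pt "0 0 -0.04 0 0 0 -1" --pt "0 0 0 0 0 -8 -1" --pt "0 0 0 0 0 -8 -1" --pt "0 0 0 0 0 -8 -1" --pt "0 0 0 0 0 -8 -1" --pt "0 0 0 0 0 -8.2 -1" --pt "0 0 0 0 0 0 -1"

```text
t: 21.85
tcp_pos: [0.5056, 0.0838, 0.1011]
tool_rot: [-0.115, 0.993, 0.0, -0.0]
force: [-0.6, 0.2, -1.6]
finger_gap: 0.527
gripper_force: 47.2
```

Run:
```python
from h import *
delta(.6602,-.0862,.10,103.3)
```

```text
t 21.85 q6 -1.86 tcp [0.5056 0.0838 0.1011] yaw 103.19 shift [-0.1118 -0.2008  0.0011] turn [ 0.   -0.   -0.11]
```

Emit:
drive_tool --pt "-0.0093 -0.0167 0 0 0 0 -1" --pt "-0.0186 -0.0335 0 0 0 0 -1" --pt "-0.0186 -0.0335 0 0 0 0 -1" --pt "-0.0186 -0.0335 0 0 0 0 -1" --pt "-0.0186 -0.0335 0 0 0 0 -1" --pt "-0.0186 -0.0335 0 0 0 0 -1" --pt "-0.0093 -0.0167 0 0 0 0 -1" --pt "0 0 0 0 0 0 -1" --pt "0 0 0 0 0 0 -1" --pt "0 0 0 0 0 0 -1"

```text
t: 22.85
tcp_pos: [0.6592, -0.0857, 0.1002]
tool_rot: [-0.115, 0.993, 0.001, -0.001]
force: [0.7, 0.9, -1.7]
finger_gap: 0.527
gripper_force: 47.2
```

Run:
```python
from h import *
s,d,C=look("w13",(.66,-.0862),.06,.105,.118)
held(d,s,.105,.118,.06,.018);held(d,s,.105,.118,.06,.04)
delta(.6602,-.0862,.0342,103.3)
```

```text
look [656.9 -86.2] [82.5 72.7] ang 13.1 n 7047 px 256.0 244.0 z 0.105 0.118
held tool-frame x [-0.0388 -0.0354  0.0433  0.0436] y [-0.018  -0.0178  0.0178  0.018 ] topz [0.1099 0.1112] 4732
held tool-frame x [-0.0388 -0.0349  0.0433  0.0436] y [-0.0363 -0.0335  0.0336  0.0364] topz [0.11   0.1163] 7047
t 22.90 q6 -2.10 tcp [ 0.6593 -0.0854  0.1004] yaw 103.21 shift [-0.0008 -0.001   0.0661] turn [ 0.07 -0.1  -0.09]
```

View pics/w13.png

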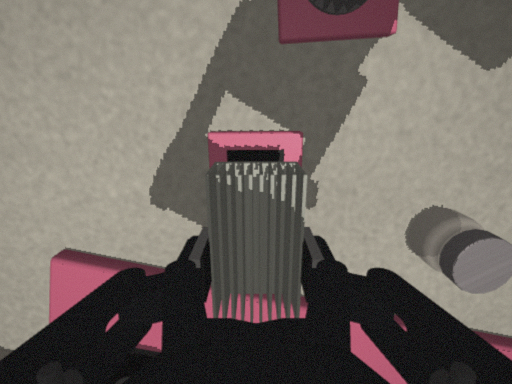

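The heat sink is held at px (256,244), with the mark's near edge at (255,156). Lower it with a small shift.

Emit:
drive_tool --pt "-0.0022 -0.0009 0.02 0 0 0 -1" --pt "0 0 0.025 0 0 0 -1" --pt "0 0 0.012 0 0 0 -1" --pt "0 0 0.005 0 0 0 -1" --pt "0 0 0.002 0 0 0 -1" --pt "0 0 0.001 0 0 0 -1" --pt "0 0 0 0 0 0 -1" --pt "0 0 0 0 0 0 -1"

```text
t: 23.7
tcp_pos: [0.6633, -0.0869, 0.0365]
tool_rot: [-0.115, 0.993, -0.0, 0.001]
force: [0.3, -0.2, -1.6]
finger_gap: 0.533
gripper_force: 47.2
```

Emit:
drive_tool --pt "0 0 0.0008 0 0 0 -1" --pt "0 0 0 0 0 0 -1" --pt "0 0 0 0 0 0 -1"

```text
t: 24.0
tcp_pos: [0.6628, -0.0868, 0.0349]
tool_rot: [-0.115, 0.993, -0.0, 0.0]
force: [-1.2, 0.0, -1.9]
finger_gap: 0.532
gripper_force: 47.2
```

Emit:
drive_tool --pt "0.0007 0.0006 0.0008 0 0 0 -1" --pt "0 0 0 0 0 0 -1" --pt "0 0 0 0 0 0 -1"

```text
t: 24.3
tcp_pos: [0.6623, -0.0865, 0.0343]
tool_rot: [-0.115, 0.993, -0.0, 0.0]
force: [-0.3, -0.8, 0.3]
finger_gap: 0.525
gripper_force: 47.4
```

Contact just starting; release and check.

Emit:
drive_tool --pt "0 0 0.0003 0 0 0 -1" --pt "0 0 0 0 0 0 1" --pt "0 0 0 0 0 0 1" --pt "0 0 0 0 0 0 1" --pt "0 0 0 0 0 0 1" --pt "0 0 -0.02 0 0 0 1" --pt "0 0 -0.04 0 0 0 1" --pt "0 0 -0.04 0 0 0 1" --pt "0 0 0 0 0 0 1" --pt "0 0 0 0 0 0 1"

```text
t: 25.3
tcp_pos: [0.6625, -0.0865, 0.135]
tool_rot: [-0.115, 0.993, -0.001, 0.001]
force: [-0.6, -0.1, -0.4]
finger_gap: 0.999
gripper_force: 0.0
```

Run:
```python
from h import *
s,d,C=look("w14",(.6602,-.0862),.06,.040,.048)
look("w14",(.6602,-.0862),.075,.010,.0145)
delta(.5243,-.4159,.13,103.6)
```

```text
look [661.2 -86.9] [84.7 46.1] ang 13.3 n 1995 px 256.0 191.0 z 0.04 0.0462
look [660.6 -85.9] [111.9  75.9] ang 13.4 n 3828 px 258.0 173.0 z 0.01 0.0144
t 25.40 q6 -2.10 tcp [ 0.6608 -0.086   0.1325] yaw 103.20 shift [ 0.2083 -0.29    0.0026] turn [ 0.08 -0.14 -0.4 ]
```

View pics/w14.png

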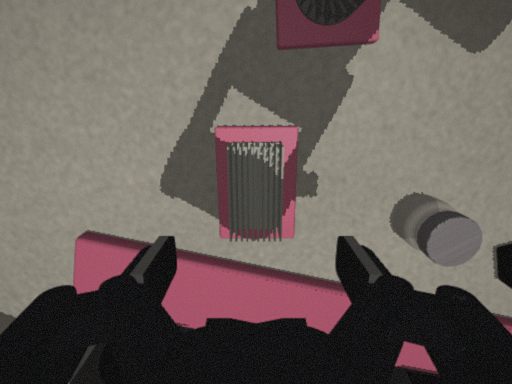

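Heat sink at px (256,191) is within 1.2 mm and square. Memory last.

Emit:
drive_tool --pt "0.013 -0.0181 0 0 0 0 1" --pt "0.026 -0.0362 0 0 0 0 1" --pt "0.026 -0.0362 0 0 0 0 1" --pt "0.026 -0.0362 0 0 0 0 1" --pt "0.026 -0.0362 0 0 0 0 1" --pt "0.026 -0.0362 0 0 0 0 1" --pt "0.026 -0.0362 0 0 0 0 1" --pt "0.026 -0.0362 0 0 0 0 1" --pt "0.0133 -0.0185 0 0 0 0 1" --pt "0 0 0 0 0 -0.4 1"

```text
t: 26.4
tcp_pos: [0.5229, -0.4195, 0.1315]
tool_rot: [-0.116, 0.993, 0.001, -0.001]
force: [-0.1, -0.4, -0.5]
finger_gap: 1.0
gripper_force: 0.0
```

Emit:
drive_tool --pt "0 0 0 0 0 0 0.1" --pt "0 0 0 0 0 0 0.1" --pt "0 0 0 0 0 0 0.1" --pt "0 0 0 0 0 0 0.1" --newtons 35

```text
t: 26.8
tcp_pos: [0.526, -0.4149, 0.1336]
tool_rot: [-0.119, 0.993, 0.0, -0.0]
force: [-0.7, -1.0, 0.6]
finger_gap: 0.551
gripper_force: 0.0
```

Run:
```python
from h import *
s,d,C=look("w15",(.5243,-.4159),.08,.006,.015)
print(s["finger_gap"]);held(d,s,.006,.015,.09,.03)
# fingertip height: nearest points near the tool in tool frame
L=(C-T(s)[:3,3])@T(s)[:3,:3]
for sg in(1,-1):
    ok=(d["z_map"]>.02)&(sg*L[...,1]>.012)&(sg*L[...,1]<.04)&(abs(L[...,0])<.02)&(L[...,2]<.05)&(L[...,2]>-.03)
    print(ok.sum(),np.percentile(L[ok][:,2],[90,99,100]).round(4) if ok.any() else "")
delta(.5243,-.4159,.018,103.6)
```

```text
look [ 523.3 -416.5] [129.7  29.3] ang 14.0 n 2930 px 257.0 178.0 z 0.006 0.0106
0.55109523622624
held tool-frame x [-0.0619 -0.06    0.0643  0.0678] y [-0.0158 -0.0134  0.0126  0.0136] topz [0.0081 0.0095] 2930
1526 [0.0026 0.0089 0.012 ]
1530 [0.0028 0.0091 0.0116]
t 26.85 q6 -2.64 tcp [ 0.526  -0.4151  0.1337] yaw 103.70 shift [ 0.0018 -0.0004  0.1157] turn [ 0.01 -0.    0.1 ]
```

View pics/w15.png

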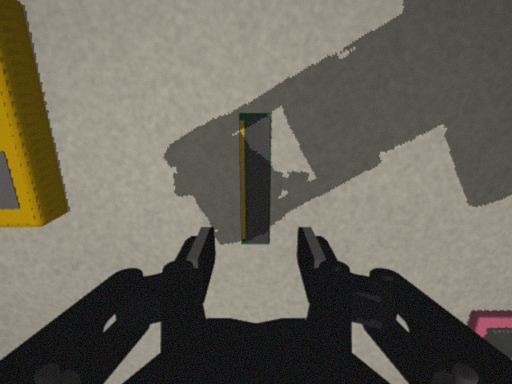

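The memory module lies straight between the jaws at px (256,178). The tips sit about 12–14 mm ahead of the TCP, so I'll descend carefully.

Emit:
drive_tool --pt "0.0024 -0.0007 0.04 0 0 0 0.1" --pt "0 0 0.04 0 0 0 0.1" --pt "0 0 0.025 0 0 0 0.1" --pt "0 0 0.009 0 0 0 0.1" --pt "0 0 0.002 0 0 0 0.1" --pt "0 0 0 0 0 0 0.1" --pt "0 0 0 0 0 0 0.1"

```text
t: 27.55
tcp_pos: [0.5243, -0.4184, 0.0196]
tool_rot: [-0.119, 0.993, -0.001, 0.001]
force: [0.7, -0.2, 0.5]
finger_gap: 0.553
gripper_force: 0.0
```

Emit:
drive_tool --pt "0 0 0.002 0 0 0 0.1" --pt "0 0 0.0015 0 0 0 0.1" --pt "0 0 0 0 0 0 0.1" --pt "0 0 0 0 0 0 0.1"

```text
t: 27.95
tcp_pos: [0.5232, -0.4175, 0.0144]
tool_rot: [-0.118, 0.993, -0.0, 0.0]
force: [1.1, -0.3, -0.4]
finger_gap: 0.553
gripper_force: 0.0
```

Emit:
drive_tool --pt "0 0 -0.0006 0 0 0 0.1" --pt "0 0 0 0 0 0 -0.15" --pt "0 0 0 0 0 0 -0.3" --pt "0 0 0 0 0 0 -1" --pt "0 0 0 0 0 0 -1" --pt "0 0 0 0 0 0 -1" --pt "0 0 0 0 0 0 -1" --newtons 35

```text
t: 28.65
tcp_pos: [0.5234, -0.4176, 0.0151]
tool_rot: [-0.118, 0.993, -0.0, 0.0]
force: [-0.5, 0.2, 3.1]
finger_gap: 0.336
gripper_force: 35.2
```

Emit:
drive_tool --pt "0 0 -0.01 0 0 0 -1" --pt "0 0 -0.03 0 0 0 -1" --pt "0 0 -0.05 0 0 0 -1" --pt "0 0 0 0 0 8.5 -1" --pt "0 0 0 0 0 8.5 -1" --pt "0 0 0 0 0 0 -1"

```text
t: 29.25
tcp_pos: [0.5232, -0.4175, 0.1057]
tool_rot: [0.029, 1.0, -0.0, 0.0]
force: [0.1, -0.8, -0.7]
finger_gap: 0.339
gripper_force: 34.9
```

Run:
```python
from h import *
delta(.529,.4013,.11,86.6)
```

```text
t 29.25 q6 -2.35 tcp [ 0.5232 -0.4175  0.1057] yaw 86.62 shift [ 0.0425  0.8177 -0.0047] turn [-0.03  0.03  0.02]
```

Emit:
drive_tool --pt "0.001 0.02 0 0 0 0 -1" --pt "0.0021 0.041 0 0 0 0 -1" --pt "0.0021 0.041 0 0 0 0 -1" --pt "0.0021 0.041 0 0 0 0 -1" --pt "0.0021 0.041 0 0 0 0 -1" --pt "0.0021 0.041 0 0 0 0 -1" --pt "0.0021 0.041 0 0 0 0 -1" --pt "0.0021 0.041 0 0 0 0 -1" --pt "0.0021 0.041 0 0 0 0 -1" --pt "0.0021 0.041 0 0 0 0 -1"

```text
t: 30.25
tcp_pos: [0.526, -0.0264, 0.1047]
tool_rot: [0.028, 1.0, 0.0, -0.0]
force: [0.8, -0.0, -1.1]
finger_gap: 0.338
gripper_force: 34.9
```

Emit:
drive_tool --pt "0.0021 0.041 0 0 0 0 -1" --pt "0.0021 0.041 0 0 0 0 -1" --pt "0.0021 0.041 0 0 0 0 -1" --pt "0.0021 0.041 0 0 0 0 -1" --pt "0.0021 0.041 0 0 0 0 -1" --pt "0.0021 0.041 0 0 0 0 -1" --pt "0.0021 0.041 0 0 0 0 -1" --pt "0.0021 0.041 0 0 0 0 -1" --pt "0.0021 0.041 0 0 0 0 -1" --pt "0.0021 0.041 0 0 0 0 -1"

```text
t: 31.25
tcp_pos: [0.5291, 0.3841, 0.1044]
tool_rot: [0.028, 1.0, -0.0, -0.0]
force: [1.3, 0.3, -1.1]
finger_gap: 0.335
gripper_force: 34.9
```

Emit:
drive_tool --pt "0.001 0.0187 0 0 0 0 -1" --pt "0 0 0 0 0 0 -1" --pt "0 0 0 0 0 0 -1" --pt "0 0 0 0 0 0 -1"

```text
t: 31.65
tcp_pos: [0.5295, 0.3998, 0.1044]
tool_rot: [0.03, 1.0, -0.001, -0.001]
force: [-0.4, -0.0, -1.1]
finger_gap: 0.331
gripper_force: 34.9
```

Run:
```python
from h import *
s,d,C=look("w16",(.529,.4013),.085,.085,.11)
held(d,s,.085,.11,.09,.010);held(d,s,.085,.11,.09,.03)
M=T(s);L=(C-M[:3,3])@M[:3,:3]
ok=(d["z_map"]>.05)&(L[...,0]>.02)&(L[...,0]<.09)&(abs(L[...,1])<.03)&(C[...,2]>.08)&(C[...,2]<.11)
P=L[ok];c=np.polyfit(P[:,0],P[:,2],1);print("pitch",np.degrees(np.arctan(c[0])),"z at 0",M[2,3]-c[1]); 
print(cv2.minAreaRect((C[ok][:,:2]*1000).astype(np.float32)))
delta(.529,.4013,.027,86.6)
```

```text
look [524.1 400.4] [121.7  54.6] ang 9.3 n 11300 px 255.0 220.0 z 0.0922 0.11
held tool-frame x [-0.0552 -0.0513  0.064   0.0646] y [-0.01   -0.0098  0.0098  0.01  ] topz [0.0973 0.0986] 7170
held tool-frame x [-0.0552 -0.0511  0.064   0.0646] y [-0.0277 -0.0206  0.0227  0.0283] topz [0.0972 0.1063] 11300
pitch 1.2184770976646193 z at 0 0.09735317383459152
((487.2725830078125, 402.51446533203125), (30.11684799194336, 44.62104034423828), 86.5909194946289)
t 31.70 q6 -1.03 tcp [0.5298 0.3997 0.1045] yaw 86.57 shift [0.0008 0.0017 0.0775] turn [-0.06 -0.07 -0.03]
```

View pics/w16.png

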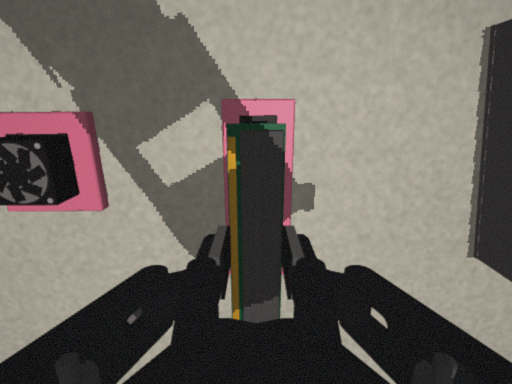

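The memory is held straight with its near end at px (256,127). The mark edge shows behind at row 118, with slight pitch. Correct and lower.

Emit:
drive_tool --pt "0.0022 0.0016 0.02 0 0.8 0 -1" --pt "0 0 0.03 0 0 0 -1" --pt "0 0 0.015 0 0 0 -1" --pt "0 0 0.007 0 0 0 -1" --pt "0 0 0.003 0 0 0 -1" --pt "0 0 0 0 0 0 -1" --pt "0 0 0 0 0 0 -1"

```text
t: 32.4
tcp_pos: [0.5277, 0.4034, 0.0307]
tool_rot: [0.03, 1.0, 0.001, -0.006]
force: [-0.6, 0.6, -0.3]
finger_gap: 0.335
gripper_force: 34.9
```

Emit:
drive_tool --pt "0 0 0.0008 0 0 0 -1" --pt "0 0 0 0 0 0 -1" --pt "0 0 0 0 0 0 -1"

```text
t: 32.7
tcp_pos: [0.5272, 0.4032, 0.0296]
tool_rot: [0.03, 1.0, 0.0, -0.007]
force: [0.0, 1.5, -0.5]
finger_gap: 0.338
gripper_force: 34.9
```

Emit:
drive_tool --pt "0 -0.0014 0.001 0 0 0 -1" --pt "0 0 0 0 0 0 -1" --pt "0 0 0.0005 0 0 0 -1" --pt "0 0 0 0 0 0 -1" --pt "0 0 0 0 0 0 -1"

```text
t: 33.2
tcp_pos: [0.5269, 0.4016, 0.0276]
tool_rot: [0.03, 1.0, 0.0, -0.007]
force: [0.3, -0.2, 0.5]
finger_gap: 0.339
gripper_force: 35.0
```

Emit:
drive_tool --pt "0 0 0.0006 0 0 0 -1" --pt "0 0 0 0 0 0 -1" --pt "0 0 0 0 0 0 -1"

```text
t: 33.5
tcp_pos: [0.5269, 0.4016, 0.0271]
tool_rot: [0.03, 1.0, 0.0, -0.007]
force: [-0.1, 0.2, 2.3]
finger_gap: 0.336
gripper_force: 35.1
```

Contact. Release and rise high for a last look.

Emit:
drive_tool --pt "0 0 0 0 0 0 0.2" --pt "0 0 0 0 0 0 0.2" --pt "0 0 0 0 0 0 0.2" --pt "0 0 0 0 0 0 0.2" --pt "0 0 -0.02 0 0 0 0.2" --pt "0 0 -0.04 0 0 0 1" --pt "0 0 -0.04 0 0 0 1" --pt "0 0 -0.04 0 0 0 1" --pt "0 0 0 0 0 0 1" --pt "0 0 0 0 0 0 1"

```text
t: 34.5
tcp_pos: [0.5293, 0.4017, 0.1682]
tool_rot: [0.03, 1.0, 0.001, -0.006]
force: [0.4, -0.5, -0.4]
finger_gap: 1.0
gripper_force: 0.0
```

Run:
```python
from h import *
s,d,C=look("w17",(.529,.4013),.085,.0165,.03)
look("w17",(.529,.4013),.1,.010,.0145)
```

```text
look [528.6 401.4] [ 30.  131.4] ang 86.5 n 3186 px 255.0 175.0 z 0.0165 0.0224
mark px 255 173 cen [0.5288 0.4018] mean [0.5246 0.4018] size 135.6 31.8 ang 176.5
look [529.2 401.3] [ 57.9 156.8] ang 86.6 n 4128 px 256.0 172.0 z 0.01 0.0144
mark px 256 175 cen [0.5291 0.4014] mean [0.5248 0.4018] size 135.4 31.7 ang 176.0
```

Run:
```python
from h import *
d=manip.snapshot("top");C=cloud(d,d["extrinsics"]);c=(C[155:170,170:240])
d0=dict(np.load("top.npz"));print("jar/adapter change px",(abs(d["z_map"]-d0["z_map"])[148:175,165:240]>.01).sum())
```

```text
jar/adapter change px 47
```

Run:
```python
from h import *
d=manip.snapshot("top");cv2.imwrite("pics/end.png",cv2.resize(d["image"][140:240,110:310,::-1],(800,400)))
```

```text
(no output)
```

View pics/end.png

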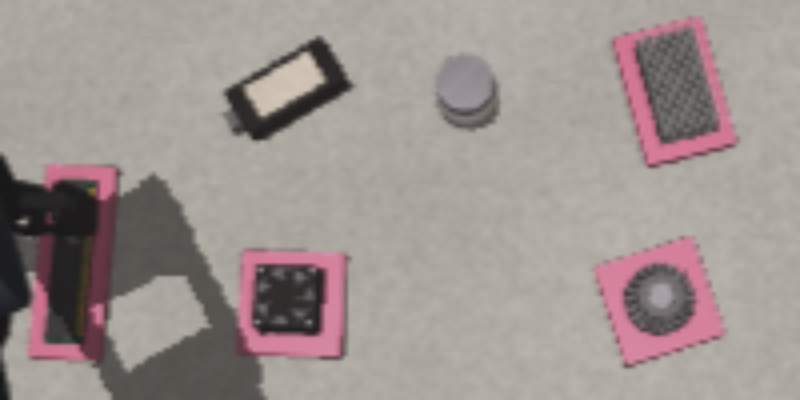

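The enlarged top view (4×) shows all four parts centred on their pads: memory (75,262), fan (288,298), rotor (660,298), heat sink (677,88). The adapter (288,88) and jar (467,90) stand where they were.

```bash
python3 -c "
from station import manip
print(manip.sign_off())"
```

```text
the job is handed in; nothing more can be done
None
```

The fan, blower wheel, heat sink and memory module each lie flat on their matching pads, within about 1.2 mm of centre by my camera measurements; the jar and adapter were not moved, and the job was handed in about 35 s into the 106 s limit.

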